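Hold the egg box open

ROBOT

A 7-joint arm with a two-finger parallel gripper is mounted at the origin on the work surface. World frame = base frame: x ahead of the robot, y to its left, z up, the work surface at z = 0. Lengths are in mm, angles in rad, forces in N, time in s.
With the tool pointing down it reaches from about 400 to 900 mm from the base axis. Payload 5.6 kg.
Tool frame: the origin (TCP) lies on the centre line of the jaws, within the pads' length; the fingertips stand 8 mm ahead of it and the grasp point (between the pads) lies 11 mm behind it; z points along the fingers, y is the line along which they close (so a half turn about z gives the same grasp; the last joint's range is limited). The gripper opens to 92 mm and grips with 3 to 60 N. Pads are 20 mm wide; open, the fingers measure 128 mm over their backs; the gripper's body (75 mm by 189 mm) begins 69 mm behind the grasp point.
Start: joints at [-1.265, 0.468, -0.012, 1.603, 0.006, 1.071, -0.056], TCP at [222.191, 610.852, 222.592] pointing down, gripper open.
Joint ranges: [-2.53, 2.53], [-0.31, 2.02], [-1.57, 1.55], [0.28, 2.44], [-1.29, 4.43], [0.15, 1.84], [-2.92, 2.92]. Speed limits (rad/s): [2.57, 2.57, 3.14, 3.14, 3.14, 3.14, 3.14].

INTERFACE

Orientations are given as a unit quaternion [w, x, y, z].
In Python, from workcell import arm, read_camera, order gives the robot as it stands.
- The arm moves only by the tool move_arm, never from a script. Its argument "rows" is a list that holds one entry, the list of rows, each a list of 7 numbers: the shift along the tool's x, y, z normalised to -1 to 1, where 1 is 5 cm, then the turn, a rotation vector about the tool's x, y, z normalised to -1 to 1, where 1 is pi rad, then the opening, from 0 (shut) to 1 (fully open). A call has exactly 5 rows; each row shifts and turns the commanded pose from where the row before left it, along the tool's axes as they then stand; what a row does not reach is not made up. A row lasts 1/8 s, in which the tool goes at most 62.5 mm and 10.7 degrees, less where a joint would pass 70% of its speed; a pose out of reach is approached as far as the arm can. A call with a number of a shift or a turn outside -1 to 1 is refused whole. A call with a gripper value outside its range is refused whole. The fingers move at their own pace and stop on an object; "grip_force" is the grip in N (left out, the last holds). Time passes only in rows, so rows that do not move let the fingers close, or fill a call up. It gives the time, the measured TCP pose, the force, the opening and the grip force at its end, in the units of the state.
- arm.get_state(): the state, without advancing time (a new reading comes with each control period).
- read_camera(name): name is "scene" or "top" or "wrist"; returns a dict with "color" (400x640x3 uint8, red, green, blue), "z_map" (400x640 float32, mm along the optical axis (not along the pixel's ray), 0 where there is no reading), "fx", "fy", "cx", "cy" (pixels), "view" (4x4, takes a point from world to camera coordinates). Camera axes: x right, y up, looking along -z (the intrinsics and any distortion apply to the point x, -y, -z); pixel columns grow to the right and rows downward; lengths in mm; the calibration is good to about 2 mm. The wrist camera is an equidistant fisheye: a pixel r from the principal point sees the ray r / f radians off the axis. A picture is of the moment at which its call begins.
- order.hand_in(): hands the job in; it is judged then, once.
The state is a dict: "time_s": time; "joints": joint angles; "qd": joint speeds; "joint_torque": joint torques, N m; "tool_pos": TCP position; "tool_rot": TCP orientation; "force": force on the tool from outside, world axes, zero at the start; "moment": the same for the moment, N m; "finger_gap": finger opening in mm; "gripper_force": force on a finger pad.
Only numpy, scipy, OpenCV 4.12 (cv2) and the standard library are available. Lean on these libraries where they do the work, as an engineer would, in place of code of your own. Each camera call takes 0.05 s, during which the arm holds its last target. There are 200 camera calls.

TASK

Somebody left the brown stoneware crock lid lying on top of the egg box: put it back on its crock, centred and sitting down flat, setting it down without dropping it, and let go of it. Then lift the egg box's hinged lid by its brass bar handle and hold it open at 60 degrees while I put eggs in; it falls shut by itself, so finish still holding it there. Leave the crock and everything else on the sill where they stand.

Things in the scene. Friction and masses are not known exactly. Their poses are not given: they have to be found in the camera images.
- egg_box: Cream-painted open-topped wooden box, fixed to the sill, 210 mm deep (its x) by 306 mm wide (its y) by 90 mm high, with eggs inside. Origin at the centre of its underside, z up; its -x side (where the handle is) faces the robot, its +x side carries the hinge.
- lid_hinge (a joint): Opening angle of the egg box's lid in rad: 0 shut (level), growing as its front goes up; 60 degrees is 1.047; stops at 1.45. No spring or stay: it falls shut from any angle when let go. The hinge line is level, along the box's y axis, 105 mm to +x of the box's origin and 90 mm above the sill.
- egg_lid: The lid: flat brown wooden board 216 mm deep by 316 mm wide by 12 mm thick, about 0.6 kg with its handle (may differ by a quarter). Origin on the hinge line, at mid-width; shut, its axes are those of the box, and the board runs from 2 mm to 218 mm to -x of the hinge line, its underside at the height of the origin and its top face 12 mm higher.
- lid_handle (a point): Brass bar handle on the lid's front edge: round bar 12 mm thick, 142 mm long along the box's y, its centre 46 mm off the edge (40 mm gap for a finger), on two stems 60 mm either side of the middle; it may turn in the fingers. Point mid-bar: 264 mm to -x of the hinge line and 6 mm above it when shut (96 mm above the sill).
- crock: Brown stoneware crock, loose, 2 kg, open-topped, 130 mm high, 154 mm in diameter, with two small lugs (to 88 mm from its axis, 91 to 105 mm up). Mouth 130 mm wide inside, 152 mm outside. Origin at the centre of its underside, z up.
- crock_rim (a point): Centre of the crock's mouth, level with its rim, 130 mm above its underside.
- crock_lid: Brown stoneware lid, 0.45 kg (may differ by a fifth), at first lying right way up on the egg box's lid. Disc 156 mm in diameter, 12 mm thick; under it a locating ring 10 mm deep, tapering from 122 to 108 mm in diameter, that goes inside the crock's mouth; on top a round knob 28 mm high. Origin at the centre of the ring's underside, z up.
- crock_lid_seat (a point): Centre of the disc's underside, 10 mm above the crock lid's origin; it comes to the point crock_rim when the lid is properly on.
- crock_lid_knob (a point): Point inside the crock lid's knob where it is widest (32 mm in diameter), on its axis, 40 mm above the lid's origin, 18 mm above the disc's top face and 10 mm below the knob's top.
- jar_a: Bystander: one of two alike clear hexagonal glass jars with a black cap, 72 mm across, 105 mm high, loose. Origin at the centre of its underside, z up.
- jar_b: Bystander: the other clear hexagonal glass jar with a black cap, 72 mm across, 105 mm high, loose. Origin at the centre of its underside, z up.
- dipper: Bystander: wooden honey dipper lying on the sill, 170 mm long, 34 mm thick at its head, loose. Origin on the sill under its middle.
- herb_pot: Bystander: terracotta pot with a green herb, 120 mm in diameter, 100 mm high and 200 mm with the leaves, loose. Origin at the centre of its underside, z up.
- timer: Bystander: green enamel hourglass egg timer, 54 mm in diameter, 92 mm high, standing loose on the flat tip of the black cast-iron swing arm at the left of the sill, 150 mm above the sill. Origin at the centre of its underside, z up.
Not all that is in view belongs to the job. Several things have the shape of the crock_lid; the one meant has the colours described above.

How it is judged:
By the outcome, as a careful person would: the job done as asked, in the order asked, and still so for the second after the job is handed in, while the arm keeps its last pose, push and grip.
It also fails if it takes over 69 s, if anything falls off the work surface, if the arm or the gripper's body presses on something with over 40 N, if the wrist force passes 120 N, or if a joint passes its speed limit or range.

## Working session

There is one attempt and no reset: what is moved stays moved. The work goes in short steps, Python scripts to look and compute and a tool call to move; the robot and the scene stay as the last step left them, time stands still between calls to the robot, and variables do not carry over. Pictures are saved under pics/ and viewed, at most 10 in all, crops included, and the job is handed in when it is done.

Besides the shell and the picture viewer there is one more tool, called after ">>>" as name(argument=value, ...), one argument or row to a line, values as JSON. move_arm: Moves the arm, as the interface text tells. Its arguments: {"type":"object","properties":{"rows":{"type":"array","items":{"type":"array","items":{"type":"array","items":{"type":"number"}}}},"grip_force":{"type":"number"}},"required":["rows"]}

```bash
mkdir -p pics
cat > h.py <<'E'
import numpy as np, cv2
from workcell import arm, read_camera, order
def cloud(c):
    z=c["z_map"].astype(float); v,u=np.mgrid[:400,:640]
    P=np.stack([(u-c["cx"])/c["fx"]*z, -(v-c["cy"])/c["fy"]*z, -z, np.ones_like(z)],-1)
    W=P@np.linalg.inv(c["view"]).T
    W=W[...,:3]; W[z==0]=np.nan
    return W
E
python3 - <<'E'
from h import *
for n in ("scene","top"):
    c=read_camera(n); cv2.imwrite(f"pics/{n}0.png",c["color"][...,::-1]); np.savez(f"{n}0.npz",**c)
    print(n,c["fx"],c["cx"],c["cy"],np.round(np.linalg.inv(c["view"]),2).tolist(),(c["z_map"]>0).mean())
s=arm.get_state(); print(s)
E
```

```text
scene 371.26020602014864 317.12071452686837 198.11716940860242 [[-0.75, -0.57, 0.33, 915.35], [0.66, -0.64, 0.39, 462.4], [-0.01, 0.51, 0.86, 999.04], [0.0, 0.0, 0.0, 1.0]] 0.99600390625
top 470.4256947224364 323.15425224101847 199.2206001847492 [[0.01, 0.99, -0.1, 424.03], [-1.0, 0.01, -0.02, 57.45], [-0.02, 0.1, 0.99, 1586.44], [0.0, 0.0, 0.0, 1.0]] 0.99578125
{'time_s': 0.1, 'joints': array([-1.26492179,  0.468263  , -0.01157918,  1.60349503,  0.00599661,
        1.0713645 , -0.05629882]), 'qd': array([-0.00104822, -0.00198335, -0.0025794 , -0.0035944 , -0.00200147,
       -0.00342891, -0.00138714]), 'joint_torque': array([ 1.03727929e-03, -5.21646881e+01, -1.22907740e-02, -2.44369447e+01,
       -5.67479013e-02,  1.40075406e-02,  4.86786462e-05]), 'tool_pos': array([222.10586959, 610.36397286, 221.76761569]), 'tool_rot': array([-7.13638265e-05,  1.73596370e-01,  9.84816603e-01, -7.44481573e-04]), 'force': array([-1.81396382, -0.22432284,  0.12337356]), 'moment': array([-0.05172881, -0.02449277, -0.03218604]), 'gripper_force': 0.0, 'finger_gap': 92.27625160085326}
```

View pics/scene0.png

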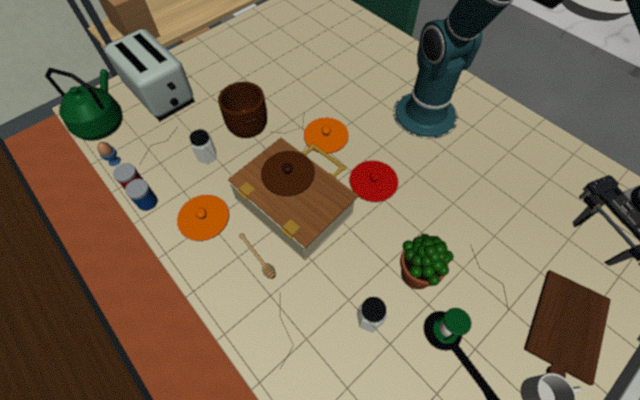

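View pics/top0.png

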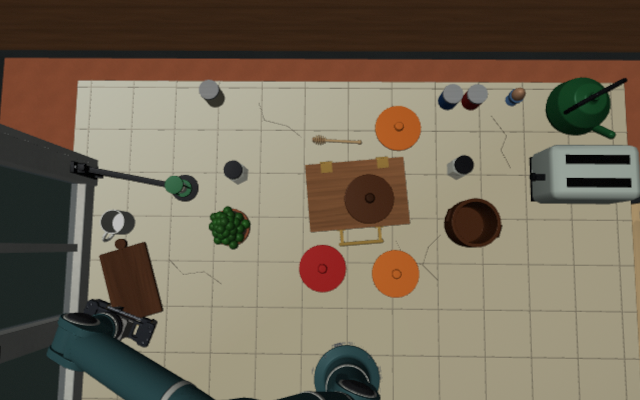

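The top view shows the box at about (358,195), the brown lid's knob at (369,198), the crock at (473,223), the handle bar at (361,243), the herb pot at (230,228) and the timer at (180,185). Next I measure these.

```bash
cat >> h.py <<'E'
def ray(c,u,v,h):
    "pixel -> world point at height h"
    M=np.linalg.inv(c["view"]); d=M[:3,:3]@np.array([(u-c["cx"])/c["fx"],-(v-c["cy"])/c["fy"],-1]); o=M[:3,3]
    return o+d*(h-o[2])/d[2]
def circ(P):
    from scipy.optimize import least_squares
    x0=[*P.mean(0),70]
    r=least_squares(lambda q:np.hypot(P[:,0]-q[0],P[:,1]-q[1])-q[2],x0,loss="soft_l1"); return r.x
E
python3 - <<'E'
from h import *
np.set_printoptions(precision=1,suppress=True)
for n in ("top","scene"):
    c=dict(np.load(f"{n}0.npz")); W=cloud(c); x,y,z=W[...,0],W[...,1],W[...,2]
    A=np.array
    print(n,"sill z",np.nanmedian(z[(x>350)&(x<800)&(abs(y)<500)]))
    col=c["color"].astype(int)
    # box lid
    m=(z>88)&(z<112)&(x>400)&(x<760)&(y>-170)&(y<230)
    m=m.astype(np.uint8); k,l,s,_=cv2.connectedComponentsWithStats(m); i=1+np.argmax(s[1:,4]); mm=l==i
    P=W[mm]; print("lid",cv2.minAreaRect(P[:,:2].astype(np.float32)),np.median(P[:,2]))
    # crock lid disc
    near=(x>480)&(x<760)&(y>-170)&(y<170)
    d=near&(z>113)&(z<130); P=W[d]; print("disc",len(P),P.mean(0),np.median(P[:,2]),cv2.minEnclosingCircle(P[:,:2].astype(np.float32)))
    kk=near&(z>133)&(z<165); P=W[kk]; print("knob",len(P),P.mean(0),P[:,2].max(),P.min(0),P.max(0))
    # crock rim
    r=(x>420)&(x<720)&(y<-170)&(y>-420)&(z>122)&(z<140); P=W[r]; print("rim",len(P),circ(P[:,:2]),cv2.minEnclosingCircle(P[:,:2].astype(np.float32)),np.median(P[:,2]))
    # handle yellow
    hsv=cv2.cvtColor(c["color"],cv2.COLOR_RGB2HSV); 
    h=(hsv[...,0]>17)&(hsv[...,0]<30)&(hsv[...,1]>110)&(z>70)&(z<115)&(x>350)&(x<700)&(abs(y)<250)
    P=W[h]; print("brass",len(P),P.mean(0))
    v,u=np.nonzero(h); print(A([u.min(),u.max(),v.min(),v.max()]))
E
```

```text
top sill z 3.6779184692359195
lid ((571.6827392578125, -24.785140991210938), (274.4145202636719, 311.17572021484375), 4.911043643951416) 102.74974130851615
disc 1750 [577.4 -61.7 124.3] 124.47270372449054 ((603.4541625976562, -27.06197166442871), 136.742431640625)
knob 93 [576.8 -60.  149.4] 158.58095166091812 [ 529.3 -107.5  133.1] [635.3   7.2 158.6]
rim 351 [ 506.4 -390.    70.1] ((506.6301574707031, -389.8327941894531), 75.93080139160156) 130.20159879438233
brass 386 [563.8 -16.3 102.5]
[320 388 161 245]
scene sill z 2.2718428760643974
lid ((572.7017211914062, -23.455718994140625), (275.0685729980469, 314.5102844238281), 5.165767192840576) 102.36186729964191
disc 1826 [582.4 -54.7 124.3] 124.42517052379253 ((579.0706176757812, -60.28240966796875), 78.77980041503906)
knob 98 [581.4 -56.  149. ] 155.57743311927834 [562.6 -72.5 134.9] [594.3 -44.1 155.6]
rim 317 [ 508.6 -385.9   70.2] ((507.4403381347656, -386.7925109863281), 76.95590209960938) 129.34735917217074
brass 487 [581.5  -1.3 101.9]
[243 345 144 239]
```

>>> move_arm(
  rows=[
    [[0,0,-0.17,0,0,0.036,0.6],[0,0,-0.17,0,0,0.036,0.6],[0,0,-0.17,0,0,0.036,0.6],[0,0,-0.17,0,0,0.036,0.6],[0,0,-0.17,0,0,0.036,0.6]],
  ],
)

```text
time_s: 0.72
tool_pos: [222.0, 610.5, 264.8]
tool_rot: [0.0, 0.443, 0.896, -0.001]
force: [-0.7, 0.8, -0.2]
finger_gap: 55.3
gripper_force: 0.0
```

>>> move_arm(
  rows=[
    [[0,0,-0.17,0,0,0.036,0.6],[0,0,-0.17,0,0,0.036,0.6],[0,0,-0.17,0,0,0.036,0.6],[0,0,-0.17,0,0,0.036,0.6],[0,0,-0.17,0,0,0.036,0.6]],
  ],
)

```text
time_s: 1.35
tool_pos: [222.1, 610.6, 307.3]
tool_rot: [0.0, 0.676, 0.737, -0.0]
force: [-0.2, 0.0, 0.1]
finger_gap: 55.2
gripper_force: 0.0
```

>>> move_arm(
  rows=[
    [[-0.93,0.4,0,0,0,0,0.6],[-0.93,0.4,0,0,0,0,0.6],[-0.93,0.4,0,0,0,0,0.6],[-0.93,0.4,0,0,0,0,0.6],[-0.93,0.4,0,0,0,0,0.6]],
  ],
)

```text
time_s: 1.98
tool_pos: [343.4, 386.7, 307.4]
tool_rot: [-0.0, 0.674, 0.739, -0.0]
force: [-0.1, 0.2, -0.0]
finger_gap: 55.3
gripper_force: 0.0
```

>>> move_arm(
  rows=[
    [[-0.93,0.4,0,0,0,0,0.6],[-0.93,0.4,0,0,0,0,0.6],[-0.93,0.4,0,0,0,0,0.6],[-0.93,0.4,0,0,0,0,0.6],[-0.93,0.4,0,0,0,0,0.6]],
  ],
)

```text
time_s: 2.6
tool_pos: [463.9, 164.4, 307.5]
tool_rot: [-0.0, 0.674, 0.739, -0.0]
force: [0.1, -0.8, -0.0]
finger_gap: 55.2
gripper_force: 0.0
```

>>> move_arm(
  rows=[
    [[-0.93,0.4,0,0,0,0,0.6],[-0.93,0.4,0,0,0,0,0.6],[-0.93,0.4,0,0,0,0,0.6],[-0.93,0.3,0,0,0,0,0.6],[-0.8,0,0,0,0,0,0.6]],
  ],
)

```text
time_s: 3.22
tool_pos: [559.3, -54.1, 307.1]
tool_rot: [0.0, 0.674, 0.738, -0.001]
force: [0.7, 0.5, -0.7]
finger_gap: 55.4
gripper_force: 0.0
```

```bash
cat >> h.py <<'E'
def R():
    from scipy.spatial.transform import Rotation as Ro
    q=arm.get_state()["tool_rot"]; return Ro.from_quat([q[1],q[2],q[3],q[0]]).as_matrix()
def delta(target):
    s=arm.get_state(); Rm=R(); print("t",s["time_s"],"pos",np.round(s["tool_pos"],1),"gap",round(s["finger_gap"],1),"F",np.round(s["force"],1),"gf",round(s["gripper_force"],1))
    print("z axis",np.round(Rm[:,2],3),"yaw(y)",round(np.degrees(np.arctan2(Rm[1,1],Rm[0,1])),2))
    print("tool delta mm",np.round(Rm.T@(np.array(target)-s["tool_pos"]),1),"rows(1=50mm)",np.round(Rm.T@(np.array(target)-s["tool_pos"])/50,3))
E
python3 - <<'E'
from h import *
c=read_camera("wrist"); cv2.imwrite("pics/w1.png",c["color"][...,::-1]); np.savez("w1.npz",**c)
print(c["fx"],c["fy"],c["cx"],c["cy"],np.round(np.linalg.inv(c["view"]),3).tolist())
delta([579,-58,200])
E
```

```text
309.70691628693146 309.70691628693146 312.561013742074 197.77825316793755 [[0.996, -0.088, -0.023, 554.081], [0.091, 0.961, 0.262, 18.525], [-0.001, -0.263, 0.965, 469.973], [0.0, 0.0, 0.0, 1.0]]
t 3.275 pos [558.6 -60.5 307.5] gap 55.0 F [-0.6 -4.   0.2] gf 0.0
z axis [ 0.    -0.004 -1.   ] yaw(y) 4.76
tool delta mm [  1.3  20.6 107.5] rows(1=50mm) [0.025 0.411 2.15 ]
```

View pics/w1.png

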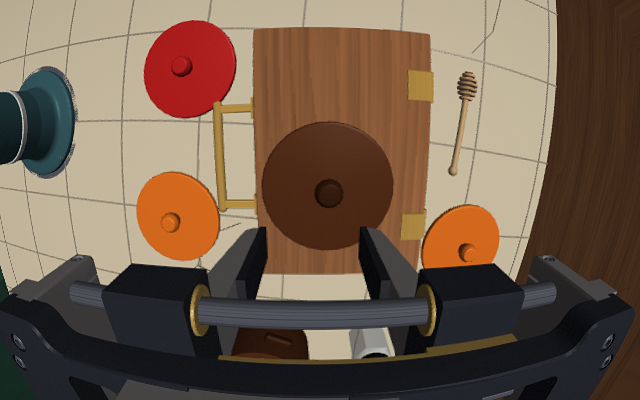

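The wrist view shows the brown disc at about (328,186), its knob at (329,193), and the brass bar running from (217,103) to (222,210). I'll cast fisheye rays.

```bash
cat >> h.py <<'E'
def fray(c,uv,h):
    uv=np.atleast_2d(uv).astype(float); p=uv-[c["cx"],c["cy"]]; r=np.hypot(*p.T); th=r/c["fx"]
    k=np.sin(th)/np.maximum(r,1e-9)
    d=np.stack([p[:,0]*k,-p[:,1]*k,-np.cos(th)],1); M=np.linalg.inv(c["view"]); d=d@M[:3,:3].T; o=M[:3,3]
    return o+d*((h-o[2])/d[:,2])[:,None]
def cont(m):
    m=cv2.morphologyEx(m.astype(np.uint8),cv2.MORPH_OPEN,np.ones((3,3)))
    return max(cv2.findContours(m,cv2.RETR_EXTERNAL,cv2.CHAIN_APPROX_NONE)[0],key=cv2.contourArea)[:,0]
E
python3 - <<'E'
from h import *
np.set_printoptions(precision=1,suppress=True)
c=dict(np.load("w1.npz")); col=c["color"].astype(int); v,u=np.mgrid[:400,:640]
R_=col[...,0]; print("disc col",col[160,300],"board",col[100,330],"finger",col[260,255], "bar",col[150,219])
hsv=cv2.cvtColor(c["color"],cv2.COLOR_RGB2HSV)
m=(R_<105)&(hsv[...,1]>110)&(u>240)&(u<410)&(v>105)&(v<260)
k=cont(m); k=k[k[:,1]<225]; P=fray(c,k,124)
print("disc",circ(P[:,:2]),len(k))
b=(hsv[...,0]>17)&(hsv[...,0]<32)&(hsv[...,1]>110)&(u>205)&(u<256)&(v>95)&(v<215)
k=cont(b); P=fray(c,k,96)[:,:2]; print("handle rect",cv2.minAreaRect(P.astype(np.float32)))
bar=b&(u<228)&(v>110)&(v<195); vv,uu=np.nonzero(bar); P=fray(c,np.c_[uu,vv],96); print("bar c",P.mean(0)); l=cv2.fitLine(P[:,:2].astype(np.float32),cv2.DIST_L2,0,.01,.01).ravel(); print(l, np.degrees(np.arctan2(-l[0],l[1])))
# board
bd=(u>248)&(u<440)&(v>20)&(v<130)&(hsv[...,1]>85)&(hsv[...,0]<17)
k=cont(bd); rr=k[k[:,1]<118]; P=fray(c,rr,102)[:,:2]
sel=(rr[:,0]<300)&(rr[:,1]>40);l=cv2.fitLine(P[sel].astype(np.float32),cv2.DIST_L2,0,.01,.01).ravel();print("front edge",l,np.degrees(np.arctan2(-l[0],l[1])))
sel=(rr[:,1]<40)&(rr[:,0]>265)&(rr[:,0]<420);l=cv2.fitLine(P[sel].astype(np.float32),cv2.DIST_L2,0,.01,.01).ravel();print("side edge",l,np.degrees(np.arctan2(l[1],l[0])))
z=cloud  # knob by depth-free colour: darkest/rim ignored
E
```

```text
disc col [79 43 27] board [134  88  55] finger [13 12 17] bar [172 134  63]
disc [578.3 -62.9  76.4] 266
handle rect ((460.6590576171875, -39.34571075439453), (49.99262237548828, 138.5541534423828), 5.1960225105285645)
bar c [441.2 -34.7  96. ]
[  0.1  -1.  441.2 -34.7] -175.13487
front edge [  0.1  -1.  479.7  57.4] -174.2408
side edge [  1.    0.1 579.8 129.4] 5.288495
```

>>> move_arm(
  rows=[
    [[-0.06,0.2,0.5,0,0,0,0.7],[0,0.18,0.6,0,0,0,0.7],[0,0,0.6,0,0,0,0.7],[0,0,0.3,0,0,0,0.7],[0,0,0,0,0,0,0.7]],
  ],
)

```text
time_s: 3.9
tool_pos: [577.4, -53.4, 206.9]
tool_rot: [-0.001, 0.674, 0.739, -0.001]
force: [0.0, -0.2, 0.3]
finger_gap: 63.9
gripper_force: 0.0
```

```bash
cat > lid.py <<'E'
from h import *
import sys
np.set_printoptions(precision=1,suppress=True)
c=read_camera("wrist"); cv2.imwrite(sys.argv[1],c["color"][...,::-1]); np.savez("w.npz",**c)
E
python3 lid.py pics/w2.png
python3 - <<'E'
from h import *
delta([578,-62,135])
E
```

```text
t 3.95 pos [578.1 -53.6 207.9] gap 64.0 F [0.6 0.1 0.2] gf 0.0
z axis [ 0. -0. -1.] yaw(y) 5.21
tool delta mm [-8.3 -0.9 72.9] rows(1=50mm) [-0.167 -0.018  1.459]
```

View pics/w2.png

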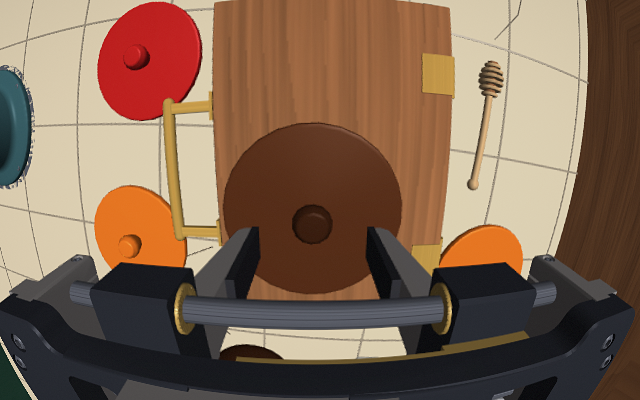

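The wrist view now shows the disc centred at about (312,208), the knob at (312,223), and the bar from (168,102) to (180,237).

Run:
```python
from h import *
np.set_printoptions(precision=1,suppress=True)
c=dict(np.load("w.npz")); col=c["color"].astype(int); v,u=np.mgrid[:400,:640]
hsv=cv2.cvtColor(c["color"],cv2.COLOR_RGB2HSV)
m=(col[...,0]<108)&(hsv[...,1]>110)&(u>200)&(u<420)&(v>105)&(v<300)
k=cont(m); k=k[(k[:,1]<220)|((k[:,1]>280)&(k[:,0]>265)&(k[:,0]<360))]
for h in (120,124): print("disc",circ(fray(c,k,h)[:,:2]),len(k))
print(col[170,300],col[222,312],col[205:245,312,0])
g=cv2.GaussianBlur(c["color"][...,0],(3,3),0); e=cv2.Canny(g,15,40)
vv,uu=np.nonzero(e); d=np.hypot(uu-312,vv-223); s=(d>16)&(d<25); print("knob",s.sum(),circ(fray(c,np.c_[uu,vv][s],142)[:,:2]))
b=(hsv[...,0]>17)&(hsv[...,0]<32)&(hsv[...,1]>110)&(u>155)&(u<220)&(v>90)&(v<245)
k=cont(b); P=fray(c,k,96)[:,:2]; print("handle rect",cv2.minAreaRect(P.astype(np.float32)))
th=np.radians(5.1); ax=np.array([np.cos(th),np.sin(th)]); ay=np.array([-ax[1],ax[0]])
a=P@ax; y=P@ay; s=a<a.min()+14; print("bar: min a",a.min(),"y range",y[s].min(),y[s].max(),"mid world",(a.min()+6)*ax+(y[s].min()+y[s].max())/2*ay)
```

```text
disc [578.5 -64.5  77.4] 365
disc [578.4 -63.2  76.1] 365
[91 51 29] [58 31 17] [33 42 45 48 51 52 52 54 72 78 71 61 60 58 57 59 59 58 59 58 58 57 58 57
 56 57 55 56 57 56 57 55 58 56 55 57 53 42 40 71]
knob 198 [578.9 -63.4  15.9]
handle rect ((460.3807373046875, -38.74971008300781), (51.16727828979492, 143.78370666503906), 5.36947774887085)
bar: min a 429.4567070074033 y range -151.51097577077445 -10.321657560914643 mid world [440.9 -41.9]
```

>>> move_arm(
  rows=[
    [[-0.194,-0.005,0.4,0,0,0,0.7],[0,0,0.5,0,0,0,0.7],[0,0,0.4,0,0,0,0.7],[0,0,0.14,0,0,0,0.7],[0,0,0,0,0,0,0.7]],
  ],
)

```text
time_s: 4.58
tool_pos: [578.6, -63.5, 135.3]
tool_rot: [-0.0, 0.674, 0.738, -0.0]
force: [0.1, -0.4, -0.5]
finger_gap: 64.5
gripper_force: 0.0
```

>>> move_arm(
  grip_force=20,
  rows=[
    [[0,0,0,0,0,0,0.5],[0,0,0,0,0,0,0.4],[0,0,0,0,0,0,0.3],[0,0,0,0,0,0,0.2],[0,0,0,0,0,0,0.2]],
  ],
)

```text
time_s: 5.2
tool_pos: [578.4, -63.2, 135.9]
tool_rot: [-0.0, 0.674, 0.739, 0.0]
force: [-2.1, 0.1, 4.2]
finger_gap: 30.5
gripper_force: 20.0
```

>>> move_arm(
  grip_force=25,
  rows=[
    [[0,0,0,0,0,0,0],[0,0,-0.05,0,0,0,0],[0,0,-0.1,0,0,0,0],[0,0,-0.2,0,0,0,0],[0,0,-0.2,0,0,0,0]],
  ],
)

```text
time_s: 5.82
tool_pos: [578.8, -63.3, 163.8]
tool_rot: [0.0, 0.674, 0.739, 0.0]
force: [-0.5, -0.4, -3.3]
finger_gap: 29.7
gripper_force: 25.0
```

>>> move_arm(
  rows=[
    [[0,0,-0.27,0,0,-0.049,0],[0,0,-0.27,0,0,-0.049,0],[0,0,-0.27,0,0,-0.049,0],[0,0,-0.27,0,0,-0.049,0],[0,0,-0.27,0,0,-0.049,0]],
  ],
)

```text
time_s: 6.45
tool_pos: [578.7, -63.5, 231.7]
tool_rot: [0.0, 0.345, 0.938, 0.0]
force: [-0.2, 0.5, -3.3]
finger_gap: 30.3
gripper_force: 25.0
```

>>> move_arm(
  rows=[
    [[0,0,-0.27,0,0,-0.049,0],[0,0,-0.27,0,0,-0.049,0],[0,0,-0.27,0,0,-0.049,0],[0,0,-0.27,0,0,-0.049,0],[0,0,-0.27,0,0,-0.049,0]],
  ],
)

```text
time_s: 7.08
tool_pos: [578.5, -63.6, 299.2]
tool_rot: [0.0, -0.032, 0.999, -0.0]
force: [-0.2, -0.5, -3.9]
finger_gap: 30.0
gripper_force: 25.0
```

>>> move_arm(
  rows=[
    [[-0.05,-0.5,0,0,0,0,0],[-0.05,-0.75,0,0,0,0,0],[-0.05,-0.75,0,0,0,0,0],[-0.05,-0.75,0,0,0,0,0],[-0.05,-0.75,0,0,0,0,0]],
  ],
)

```text
time_s: 7.7
tool_pos: [601.5, -238.5, 298.7]
tool_rot: [0.0, -0.03, 1.0, -0.0]
force: [-0.1, 0.1, -3.3]
finger_gap: 30.1
gripper_force: 25.0
```

>>> move_arm(
  rows=[
    [[-0.05,-0.75,0,0,0,0,0],[-0.05,-0.75,0,0,0,0,0],[-0.05,-0.75,0,0,0,0,0],[-0.03,-0.55,0,0,0,0,0],[0,-0.22,0,0,0,0,0]],
  ],
)

```text
time_s: 8.32
tool_pos: [618.6, -389.5, 298.1]
tool_rot: [-0.0, -0.028, 1.0, -0.0]
force: [-0.7, 0.8, -3.6]
finger_gap: 29.9
gripper_force: 25.0
```

>>> move_arm(
  rows=[
    [[0,0,0,0,0,0,0],[0,0,0,0,0,0,0],[0,0,0,0,0,0,0],[0,0,0,0,0,0,0],[0,0,0,0,0,0,0]],
  ],
)

```text
time_s: 8.95
tool_pos: [619.6, -387.1, 298.3]
tool_rot: [0.0, -0.03, 1.0, 0.0]
force: [0.7, 0.2, -2.3]
finger_gap: 29.9
gripper_force: 25.0
```

```bash
python3 lid.py pics/w3.png
python3 - <<'E'
from h import *
delta([507,-390,300])
for n in ("top","scene"): c=read_camera(n); np.savez(n+"1.npz",**c)
E
```

```text
t 9.0 pos [ 619.6 -387.2  298.2] gap 29.7 F [-0.2  0.3 -3.7] gf 25.0
z axis [ 0.  0. -1.] yaw(y) 93.42
tool delta mm [112.5   3.9  -1.8] rows(1=50mm) [ 2.25   0.078 -0.036]
```

View pics/w3.png

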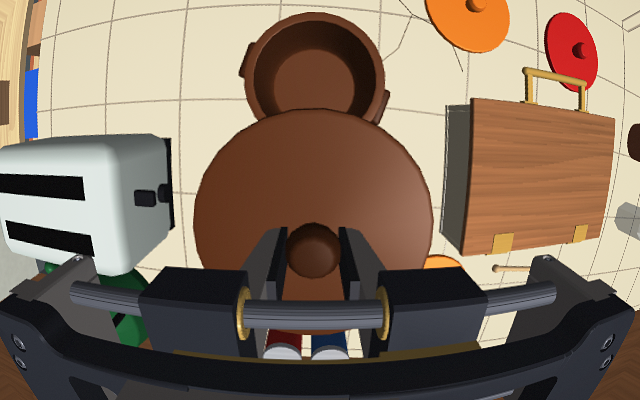

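The wrist view shows the crock at about (315,80), clear of the held disc at (312,215). Its far rim and interior are visible, and the held lid looks level.

Run:
```python
from h import *
np.set_printoptions(precision=1,suppress=True)
c=dict(np.load("w.npz")); v,u=np.mgrid[:400,:640]; z=c["z_map"].astype(float).ravel()
uv=np.c_[u.ravel(),v.ravel()]; p=uv-[c["cx"],c["cy"]]; r=np.hypot(*p.T); th=r/c["fx"]
k=np.tan(th)/np.maximum(r,1e-9)
P=np.stack([p[:,0]*k*z,-p[:,1]*k*z,-z,np.ones_like(z)],1)@np.linalg.inv(c["view"]).T; P=P[:,:3].reshape(400,640,3)
x,y,h=P[...,0],P[...,1],P[...,2]
cr=(abs(x-507)<95)&(abs(y+389)<95)&(v<130)
for lo,hi in((124,136),(127,133)):
    m=cr&(h>lo)&(h<hi); Q=fray(c,np.c_[u[m],v[m]],130); print("rim",m.sum(),circ(Q[:,:2]),np.median(h[m]))
# inner/outer edges of rim by angle
Q2=Q[:,:2]; cc=circ(Q2)[:2]; a=np.degrees(np.arctan2(*(Q2-cc).T[::-1])).astype(int)//6; d=np.hypot(*(Q2-cc).T)
I=np.array([Q2[a==i][np.argmin(d[a==i])] for i in np.unique(a)]);O=np.array([Q2[a==i][np.argmax(d[a==i])] for i in np.unique(a)])
print("inner",circ(I),"outer",circ(O))
# rays: outer silhouette by colour
hsv=cv2.cvtColor(c["color"],cv2.COLOR_RGB2HSV)
m=(hsv[...,1]>110)&(hsv[...,2]<150)&(u>180)&(u<445)&(v<340)
k=cont(m); s=(k[:,1]<70)&(k[:,0]>262)&(k[:,0]<375); print("outer sil",s.sum(),circ(fray(c,k[s],130)[:,:2]))
s=(k[:,1]>125)&((k[:,1]<225)); q=k[s]
for hh in (281,287): print("disc",s.sum(),circ(fray(c,q,hh)[:,:2]))
e=np.nanmedian(h[(v>140)&(v<200)&(u>260)&(u<370)]); print("disc top depth z",e)
for n in((150,230),(150,390),(200,225),(200,400)): print(n,h[n[0],n[1]])
```

```text
rim 2991 [ 507.1 -393.    69.7] 130.587933336145
rim 2858 [ 506.9 -393.    69.9] 130.6393320549671
inner [ 507.2 -392.9   64.2] outer [ 506.9 -393.    75.4]
outer sil 115 [ 506.3 -393.    73.9]
disc 290 [ 618.3 -388.9   75.6]
disc 290 [ 615.9 -389.1   73.1]
disc top depth z 286.9670858943258
(150, 230) 285.60224540807883
(150, 390) 286.8532048839521
(200, 225) 286.3810250849632
(200, 400) 286.4841438741992
```

>>> move_arm(
  rows=[
    [[0.35,0.01,0,0,0,0,0],[0.5,0.011,0,0,0,0,0],[0.6,0.011,0,0,0,0,0],[0.5,0.011,0,0,0,0,0],[0.3,0.011,0.2,0,0,0,0]],
  ],
)

```text
time_s: 9.72
tool_pos: [505.9, -392.4, 289.3]
tool_rot: [0.001, -0.029, 1.0, -0.001]
force: [0.4, -0.0, -3.7]
finger_gap: 30.4
gripper_force: 25.0
```

>>> move_arm(
  rows=[
    [[0,0,0.6,0,0,0,0],[0,0,0.7,0,0,0,0],[0,0,0.6,0,0,0,0],[0,0,0.3,0,0,0,0],[0,0,0,0,0,0,0]],
  ],
)

```text
time_s: 10.35
tool_pos: [506.8, -391.2, 177.5]
tool_rot: [-0.001, -0.03, 1.0, 0.0]
force: [-0.1, 0.2, -3.2]
finger_gap: 29.7
gripper_force: 25.0
```

Run:
```python
from h import *
np.set_printoptions(precision=1,suppress=True)
delta([507.1,-391.2,160])
ims=[]
for n in ("top","scene"):
    c=read_camera(n); np.savez(n+"2.npz",**c)
    u,v=(473,223) if n=="top" else (243,108)
    ims.append(cv2.resize(c["color"][v-60:v+60,u-60:u+60,::-1],(390,390),interpolation=cv2.INTER_CUBIC))
cv2.imwrite("pics/over.png",np.hstack(ims))
```

```text
t 10.35 pos [ 506.8 -391.2  177.5] gap 29.7 F [-0.1  0.2 -3.2] gf 25.0
z axis [-0.  0. -1.] yaw(y) 93.41
tool delta mm [-0.4 -0.  17.5] rows(1=50mm) [-0.  -0.   0.3]
```

View pics/over.png

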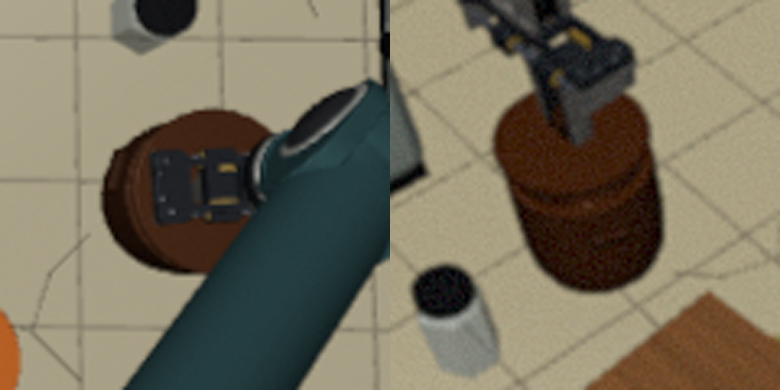

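The left crop is the top view and the right crop the scene view. They show the lid hovering concentric over the crock (right crop, disc at about (572,145) over the body at about (590,235)). I'll lower it slowly.

>>> move_arm(
  rows=[
    [[0,0,0.12,0,0,0,0],[0,0,0.12,0,0,0,0],[0,0,0.1,0,0,0,0],[0,0,0.04,0,0,0,0],[0,0,0.02,0,0,0,0]],
  ],
)

```text
time_s: 11.08
tool_pos: [507.0, -391.4, 157.9]
tool_rot: [-0.0, -0.03, 1.0, 0.0]
force: [0.4, -0.2, -2.4]
finger_gap: 30.2
gripper_force: 25.0
```

>>> move_arm(
  rows=[
    [[0,0,0.02,0,0,0,0],[0,0,0.02,0,0,0,0],[0,0,0.02,0,0,0,0],[0,0,0.01,0,0,0,0],[0,0,0,0,0,0,0]],
  ],
)

```text
time_s: 11.7
tool_pos: [507.0, -391.4, 154.6]
tool_rot: [-0.0, -0.03, 1.0, 0.0]
force: [-0.1, 0.6, -4.3]
finger_gap: 30.0
gripper_force: 25.0
```

>>> move_arm(
  rows=[
    [[0,0,0.01,0,0,0,0],[0,0,0.01,0,0,0,0],[0,0,0.01,0,0,0,0],[0,0,0,0,0,0,0],[0,0,0,0,0,0,0]],
  ],
)

```text
time_s: 12.32
tool_pos: [507.2, -391.4, 153.9]
tool_rot: [0.0, -0.03, 1.0, 0.0]
force: [-1.9, 3.4, 5.3]
finger_gap: 29.8
gripper_force: 25.0
```

>>> move_arm(
  grip_force=5,
  rows=[
    [[0,0,0,0,0,0,0.3],[0,0,0,0,0,0,0.38],[0,0,0,0,0,0,0.45],[0,0,0,0,0,0,0.6],[0,0,0,0,0,0,0.7]],
  ],
)

```text
time_s: 12.95
tool_pos: [507.0, -391.5, 153.0]
tool_rot: [-0.0, -0.03, 1.0, -0.0]
force: [-0.3, 1.7, -0.4]
finger_gap: 59.5
gripper_force: 0.0
```

>>> move_arm(
  rows=[
    [[0,0,-0.2,0,0,0,0.7],[0,0,-0.4,0,0,0,0.7],[0,0,-0.6,0,0,0,0.7],[0,0,-0.6,0,0,0,0.7],[0,0,-0.3,0,0,0,0.7]],
  ],
)

```text
time_s: 13.58
tool_pos: [507.7, -392.2, 261.4]
tool_rot: [0.002, -0.03, 1.0, -0.001]
force: [0.1, -0.8, 0.1]
finger_gap: 64.4
gripper_force: 0.0
```

>>> move_arm(
  rows=[
    [[-0.5,0,0,0,0,0,0.5],[-0.8,0,0,0,0,0,0.5],[-0.5,0,0,0,0,0,0.5],[0,0,0,0,0,0,0.5],[0,0,0,0,0,0,0.5]],
  ],
)

```text
time_s: 14.2
tool_pos: [595.5, -386.6, 258.1]
tool_rot: [-0.001, -0.029, 1.0, -0.0]
force: [0.1, 0.7, -0.3]
finger_gap: 45.8
gripper_force: 0.0
```

```bash
python3 lid.py pics/w4.png
python3 - <<'E'
from h import *
delta([441,-40,200])
c=read_camera("top"); np.savez("top3.npz",**c)
E
```

```text
t 14.25 pos [ 595.4 -386.8  258.3] gap 46.1 F [ 0.1  0.1 -0.4] gf 0.0
z axis [-0.001 -0.    -1.   ] yaw(y) 93.32
tool delta mm [134.  355.2  58.3] rows(1=50mm) [2.68  7.104 1.167]
```

View pics/w4.png

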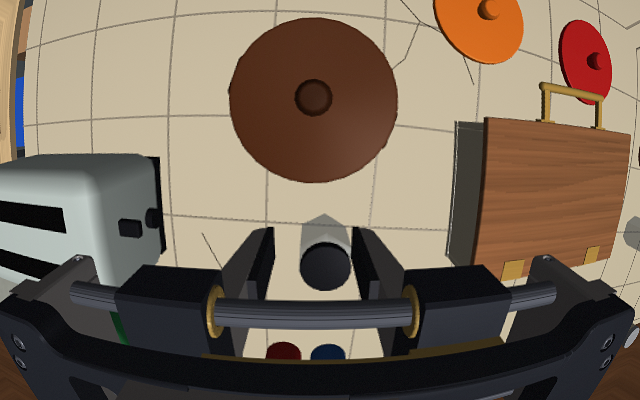

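The wrist view shows the lid on the crock, a round disc at about (314,100) that hides the crock. I'll check its flatness and centring.

Run:
```python
from h import *
np.set_printoptions(precision=3,suppress=True)
c=dict(np.load("w.npz")); v,u=np.mgrid[:400,:640]; z=c["z_map"].astype(float).ravel()
uv=np.c_[u.ravel(),v.ravel()]; p=uv-[c["cx"],c["cy"]]; r=np.hypot(*p.T); k=np.tan(r/c["fx"])/np.maximum(r,1e-9)
P=(np.stack([p[:,0]*k*z,-p[:,1]*k*z,-z,np.ones_like(z)],1)@np.linalg.inv(c["view"]).T)[:,:3].reshape(400,640,3)
d=np.hypot(u-314,v-100); m=(d>28)&(d<72); Q=P[m]
co=np.linalg.lstsq(np.c_[Q[:,:2]-[507,-391],np.ones(len(Q))],Q[:,2],rcond=None)[0]; print("plane slope,z",co)
hsv=cv2.cvtColor(c["color"],cv2.COLOR_RGB2HSV)
mk=(hsv[...,1]>110)&(hsv[...,2]<150)&(u>215)&(u<412)&(v<195)
print("disc",circ(fray(c,cont(mk),141)[:,:2]))
# top: visible lid, and earlier crock rim silhouette with same method
for f,h in(("top0",130),("top3",136)):
    c=dict(np.load(f+".npz")); W=cloud(c); x,y,zz=np.moveaxis(W,-1,0)
    m=(abs(x-507)<100)&(abs(y+390)<100)&(zz>h-10)&(zz<h+12); v,u=np.nonzero(m)
    q=np.array([ray(c,a,b,h)[:2] for a,b in zip(u,v)]); print(f,len(q),cv2.minEnclosingCircle(q.astype(np.float32)))
# lugs: box yaw/handle for later: jar etc unchanged
```

```text
plane slope,z [  0.013  -0.    143.821]
disc [ 507.653 -392.228   76.238]
top0 588 ((506.32171630859375, -390.186767578125), 77.11185455322266)
top3 895 ((510.943603515625, -386.1089782714844), 77.8490219116211)
```

Run:
```python
from h import *
np.set_printoptions(precision=3,suppress=True)
def pl(W,cx,cy,lo,hi):
    x,y,z=np.moveaxis(W,-1,0); d=np.hypot(x-cx,y-cy); m=(d>24)&(d<68)&(z>lo)&(z<hi); Q=W[m]
    return m.sum(),np.linalg.lstsq(np.c_[Q[:,:2]-[cx,cy],np.ones(len(Q))],Q[:,2],rcond=None)[0]
c=read_camera("scene"); np.savez("scene3.npz",**c)
print("scene crock lid",pl(cloud(c),507,-391,132,152))
c0=dict(np.load("scene0.npz")); print("scene lid on board at start",pl(cloud(c0),579,-62,114,134))
t=dict(np.load("top3.npz"));print("top crock lid",pl(cloud(t),507,-391,132,152))
t=dict(np.load("top0.npz"));print("top lid at start",pl(cloud(t),579,-62,114,134))
```

```text
scene crock lid (np.int64(819), array([  0.003,   0.001, 142.436]))
scene lid on board at start (np.int64(1234), array([  0.001,   0.001, 124.491]))
top crock lid (np.int64(629), array([ -0.009,  -0.003, 142.911]))
top lid at start (np.int64(1291), array([  0.003,   0.001, 124.828]))
```

>>> move_arm(
  rows=[
    [[0,0,0,0,0,0.049,0.43],[0,0,0,0,0,0.049,0.43],[0,0,0,0,0,0.049,0.43],[0,0,0,0,0,0.049,0.43],[0,0,0,0,0,0.049,0.43]],
  ],
)

```text
time_s: 14.98
tool_pos: [596.1, -386.4, 258.6]
tool_rot: [0.0, 0.351, 0.937, 0.0]
force: [0.4, 0.6, -0.2]
finger_gap: 39.3
gripper_force: 0.0
```

>>> move_arm(
  rows=[
    [[0,0,0,0,0,0.049,0.43],[0,0,0,0,0,0.049,0.43],[0,0,0,0,0,0.049,0.43],[0,0,0,0,0,0.049,0.43],[0,0,0,0,0,0.049,0.43]],
  ],
)

```text
time_s: 15.6
tool_pos: [596.1, -386.4, 258.6]
tool_rot: [0.0, 0.676, 0.736, 0.0]
force: [0.2, 0.6, 0.5]
finger_gap: 39.9
gripper_force: 0.0
```

>>> move_arm(
  rows=[
    [[0.5,-0.17,0,0,0,0,0.43],[0.8,-0.27,0,0,0,0,0.43],[0.8,-0.27,0,0,0,0,0.43],[0.8,-0.27,0,0,0,0,0.43],[0.8,-0.27,0,0,0,0,0.43]],
  ],
)

```text
time_s: 16.23
tool_pos: [516.7, -206.6, 258.3]
tool_rot: [-0.0, 0.675, 0.738, 0.001]
force: [0.7, 0.4, -0.4]
finger_gap: 40.0
gripper_force: 0.0
```

>>> move_arm(
  rows=[
    [[0.8,-0.27,0,0,0,0,0.43],[0.8,-0.27,0,0,0,0,0.43],[0.8,-0.27,0,0,0,0,0.43],[0.8,-0.27,0,0,0,0,0.43],[0.3,-0.13,0,0,0,0,0.43]],
  ],
)

```text
time_s: 16.85
tool_pos: [440.3, -36.8, 258.2]
tool_rot: [-0.001, 0.673, 0.739, 0.001]
force: [0.6, 0.3, 0.1]
finger_gap: 39.7
gripper_force: 0.0
```

>>> move_arm(
  rows=[
    [[0,0,0.2,0,0,0,0.43],[0,0,0.4,0,0,0,0.43],[0,0,0.4,0,0,0,0.43],[0,0,0.2,0,0,0,0.43],[0,0,0,0,0,0,0.43]],
  ],
)

```text
time_s: 17.48
tool_pos: [441.3, -39.7, 197.5]
tool_rot: [-0.0, 0.675, 0.738, -0.001]
force: [0.5, -0.7, 1.0]
finger_gap: 39.7
gripper_force: 0.0
```

```bash
python3 lid.py pics/w5.png
python3 - <<'E'
from h import *
delta([441,-39,85])
E
```

```text
t 17.525 pos [441.8 -39.5 198.1] gap 39.1 F [ 0.8 -0.5 -0.2] gf 0.0
z axis [-0.    -0.001 -1.   ] yaw(y) 5.14
tool delta mm [  0.7  -0.7 113.1] rows(1=50mm) [ 0.013 -0.015  2.262]
```

View pics/w5.png

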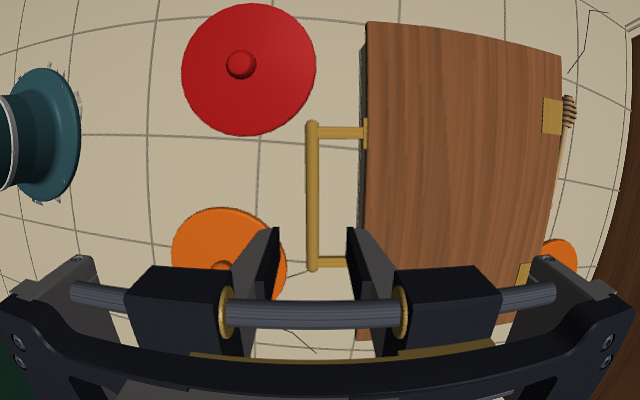

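The wrist view shows the bar from (312,122) to (312,270) and the open fingers at either side of it. I'll measure it again.

Run:
```python
from h import *
np.set_printoptions(precision=1,suppress=True)
c=dict(np.load("w.npz")); v,u=np.mgrid[:400,:640]
hsv=cv2.cvtColor(c["color"],cv2.COLOR_RGB2HSV)
b=(hsv[...,0]>15)&(hsv[...,0]<32)&(hsv[...,1]>110)&(u>300)&(u<325)&(v>110)&(v<280)
P=fray(c,cont(b),96)[:,:2]; r=cv2.minAreaRect(P.astype(np.float32)); print(r)
th=np.radians(5.1); ax=np.array([np.cos(th),np.sin(th)]); ay=np.array([-ax[1],ax[0]])
a=P@ax;y=P@ay; print("a",a.min(),a.max(),"y",y.min(),y.max()); m=(np.median(a[a<np.median(a)])+6)*ax+(y.min()+y.max())/2*ay; print("mid",m)
bd=(hsv[...,0]<16)&(hsv[...,1]>85)&(u>355)&(u<566)&(v<60)
k=cont(bd); k=k[(k[:,1]<50)&(k[:,0]>375)&(k[:,0]<540)]; k=np.array([k[k[:,0]==q][np.argmin(k[k[:,0]==q][:,1])] for q in np.unique(k[:,0])])
Q=fray(c,k,102)[:,:2]; print("side +y edge: y'",np.median(Q@ay),"-158 ->",np.median(Q@ay)-158,"angle",np.degrees(np.arctan(np.polyfit(*Q.T,1)[0])))
```

```text
((444.4368591308594, -41.12714385986328), (16.962018966674805, 141.3494873046875), 5.73142671585083)
a 430.6877983928942 448.233396791808 y -151.16482299588705 -9.837641128617143
mid [442.9 -41.3]
side +y edge: y' 77.50599659622311 -158 -> -80.49400340377689 angle 5.414907347203692
```

>>> move_arm(
  rows=[
    [[0,0,0.5,0,0,0,0.43],[0,0,0.6,0,0,0,0.43],[0,0,0.6,0,0,0,0.43],[0,0,0.4,0,0,0,0.43],[0,0,0.16,0,0,0,0.43]],
  ],
)

```text
time_s: 18.15
tool_pos: [441.8, -38.9, 84.8]
tool_rot: [-0.0, 0.674, 0.738, -0.0]
force: [0.2, -0.4, -0.7]
finger_gap: 39.7
gripper_force: 0.0
```

>>> move_arm(
  grip_force=15,
  rows=[
    [[0,0,0,0,0,0,0.3],[0,0,0,0,0,0,0.2],[0,0,0,0,0,0,0.1],[0,0,0,0,0,0,0],[0,0,0,0,0,0,0]],
  ],
)

```text
time_s: 18.77
tool_pos: [440.5, -38.7, 85.5]
tool_rot: [-0.001, 0.674, 0.739, -0.0]
force: [-3.8, -0.8, 5.3]
finger_gap: 11.3
gripper_force: 15.0
```

Run:
```python
from h import *
from scipy.spatial.transform import Rotation as Ro
delta([442,-40,85])
# arc rows: radius 264, TCP 11 below bar, gripper tilts back by half the lid angle? print bar displacement in box frame
th=np.radians(np.arange(0,61,4)); x=-264*np.cos(th)+6*np.sin(th); z=264*np.sin(th)+6*np.cos(th)
print(np.round(np.diff(x)/50,3),np.round(np.diff(z)/50,3),x[-1]-x[0],z[-1]-z[0])
```

```text
t 18.775 pos [440.5 -38.7  85.5] gap 11.3 F [-3.8 -0.8  5.3] gf 15.0
z axis [-0.002  0.001 -1.   ] yaw(y) 5.22
tool delta mm [-1.5  1.4  0.5] rows(1=50mm) [-0.029  0.027  0.01 ]
[0.021 0.047 0.072 0.097 0.122 0.146 0.169 0.192 0.213 0.233 0.253 0.271
 0.288 0.303 0.317] [0.368 0.366 0.361 0.356 0.348 0.339 0.328 0.315 0.301 0.285 0.268 0.25
 0.23  0.21  0.188] 137.1961524227066 225.63070659909178
```

>>> move_arm(
  grip_force=20,
  rows=[
    [[0,0.021,-0.368,0,0,0,0],[0,0.047,-0.366,0,0,0,0],[0,0.072,-0.361,0,0,0,0],[0,0.097,-0.356,0,0,0,0],[0,0.122,-0.348,0,0,0,0]],
  ],
)

```text
time_s: 19.4
tool_pos: [457.5, -37.1, 175.1]
tool_rot: [-0.002, 0.674, 0.739, -0.001]
force: [-2.7, -0.5, -3.2]
finger_gap: 11.1
gripper_force: 20.0
```

>>> move_arm(
  rows=[
    [[0,0.146,-0.339,0,0,0,0],[0,0.169,-0.328,0,0,0,0],[0,0.192,-0.315,0,0,0,0],[0,0.213,-0.301,0,0,0,0],[0,0.233,-0.285,0,0,0,0]],
  ],
)

```text
time_s: 20.02
tool_pos: [501.9, -33.0, 253.0]
tool_rot: [-0.005, 0.674, 0.738, -0.003]
force: [-12.9, -0.6, 6.1]
finger_gap: 11.3
gripper_force: 20.0
```

>>> move_arm(
  rows=[
    [[0,0.253,-0.268,0,0,0,0],[0,0.271,-0.25,0,0,0,0],[0,0.288,-0.23,0,0,0,0],[0,0.303,-0.21,0,0,0,0],[0,0.317,-0.188,0,0,0,0]],
  ],
)

```text
time_s: 20.65
tool_pos: [576.0, -26.2, 313.3]
tool_rot: [-0.003, 0.674, 0.738, -0.001]
force: [-9.7, 0.8, 14.9]
finger_gap: 11.6
gripper_force: 20.0
```

>>> move_arm(
  rows=[
    [[0,0,0,0,0,0,0],[0,0,0,0,0,0,0],[0,0,0,0,0,0,0],[0,0,0,0,0,0,0],[0,0,0,0,0,0,0]],
  ],
)

```text
time_s: 21.28
tool_pos: [576.5, -26.2, 313.4]
tool_rot: [-0.002, 0.674, 0.739, 0.0]
force: [-11.7, 0.8, 17.5]
finger_gap: 11.4
gripper_force: 20.0
```

```bash
python3 lid.py pics/w6.png
python3 - <<'E'
from h import *
np.set_printoptions(precision=3,suppress=True)
delta([577,-27,310])
for n in ("scene","top"):
    c=read_camera(n); np.savez(n+"4.npz",**c); cv2.imwrite(f"pics/{n}4.png",c["color"][...,::-1])
    W=cloud(c); th=np.radians(5.3); ax=np.array([np.cos(th),np.sin(th)]); ay=np.array([-ax[1],ax[0]])
    q=W[...,:2]-np.array([704,-17]); a=q@ax; y=q@ay; z=W[...,2]
    rho=np.hypot(a,z-90); ang=np.degrees(np.arctan2(z-90-0,-a))
    m=(rho>30)&(rho<205)&(ang>45)&(ang<80)&(abs(y)>60)&(abs(y)<150); Q=np.c_[a,z,][0:0] if 0 else np.c_[a[m],z[m]]
    if m.sum()>50:
        l=cv2.fitLine(Q.astype(np.float32),cv2.DIST_HUBER,0,.01,.01).ravel(); print(n,m.sum(),l,"lid angle",np.degrees(np.arctan2(l[1],-l[0]))%180)
E
```

```text
t 21.325 pos [576.5 -26.2 313.4] gap 10.9 F [-12.3   1.7  17.2] gf 20.0
z axis [-0.003  0.003 -1.   ] yaw(y) 5.22
tool delta mm [-0.8  0.4  3.4] rows(1=50mm) [-0.017  0.008  0.067]
scene 3168 [  0.503  -0.865 -51.143 203.611] lid angle 59.829247
top 825 [  0.503  -0.864 -53.295 207.298] lid angle 59.79413
```

View pics/scene4.png

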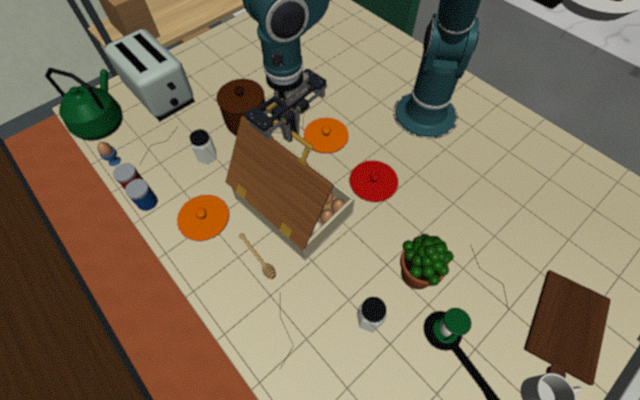

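The scene view shows the egg-box lid raised, its board around (280,185) and held by the gripper at (290,105), with the brown lid on the crock at (241,105). The angle fits at 59.8°. There is about 20 N of radial preload against the hinge, so I'll ease that off.

>>> move_arm(
  grip_force=25,
  rows=[
    [[0,-0.012,-0.02,0,0,0,0],[0,-0.012,-0.02,0,0,0,0],[0,0,0,0,0,0,0],[0,0,0,0,0,0,0],[0,0,0,0,0,0,0]],
  ],
)

```text
time_s: 22.05
tool_pos: [576.3, -26.2, 313.4]
tool_rot: [-0.001, 0.674, 0.739, -0.0]
force: [-6.0, 2.3, 6.5]
finger_gap: 11.0
gripper_force: 25.0
```

Run:
```python
from h import *
np.set_printoptions(precision=3,suppress=True)
delta([577,-27,310])
for n in ("scene","top"):
    c=read_camera(n); W=cloud(c); th=np.radians(5.3); ax=np.array([np.cos(th),np.sin(th)]); ay=np.array([-ax[1],ax[0]])
    q=W[...,:2]-np.array([704,-17]); a=q@ax; y=q@ay; z=W[...,2]
    rho=np.hypot(a,z-90); ang=np.degrees(np.arctan2(z-90,-a)); m=(rho>30)&(rho<205)&(ang>45)&(ang<80)&(abs(y)>60)&(abs(y)<150)
    l=cv2.fitLine(np.c_[a[m],z[m]].astype(np.float32),cv2.DIST_HUBER,0,.01,.01).ravel(); print(n,m.sum(),"lid angle",np.degrees(np.arctan2(l[1],-l[0]))%180)
    x,y=W[...,0],W[...,1]
    d=np.hypot(x-507,y+391); m=(d>24)&(d<68)&(z>132)&(z<152); Q=W[m]
    print("crock lid",m.sum(),np.linalg.lstsq(np.c_[Q[:,:2]-[507,-391],np.ones(len(Q))],Q[:,2],rcond=None)[0])
    m=(d<95)&(z>132)&(z<152); print(cv2.minEnclosingCircle(W[m][:,:2].astype(np.float32)))
```

```text
t 22.05 pos [576.3 -26.2 313.4] gap 11.0 F [-6.   2.3  6.5] gf 25.0
z axis [-0.002  0.001 -1.   ] yaw(y) 5.22
tool delta mm [-0.9  0.6  3.4] rows(1=50mm) [-0.017  0.012  0.068]
scene 3173 lid angle 59.85019
crock lid 833 [  0.002  -0.    142.457]
((508.8684387207031, -387.4715270996094), 79.16355895996094)
top 824 lid angle 59.73558
crock lid 1372 [  0.      0.002 142.802]
((507.2723083496094, -391.4255676269531), 78.98690795898438)
```

```bash
python3 -c "
from workcell import order
print(order.hand_in())"
```

```text
the job is handed in; nothing more can be done
None
```

The brown lid is back on its crock, sitting flat and centred to within about 2 mm, and let go of. The egg box's lid is held open at about 59.8° (camera fit), and the job was handed in after about 22 s on the robot's clock. The handing-in gave no verdict. I didn't re-measure the bystanders, but none looked moved in the last scene picture.

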